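# Shut down the roll mill and hang up its scraper

### The job

Switch the roll mill off by setting its toggle from forward to the centre off position, and then take the blue scraper from the drip rack and hang it by its eye on the drying-stand peg, pushed in past the orange flap so that the flap falls shut behind it. Let the scraper hang free, leave the switch at off, and do not push aside or knock over anything else on the bench.

Things in the scene. Friction and masses are not known exactly. Their poses are not given: they have to be found in the camera images.
- scraper_eye (a point): eye centre of the blue scraper, an upright plate 160 mm long (x), 80 tall (z up), same both ways round. Eye: through-hole of 24 mm along y, mid-length, 20 mm below the top edge. Top 42 mm: blue plastic 10 mm thick; below: steel blade 4 mm thick, its edge 60 mm under the eye. About 0.16 kg. Stands in the rack, eye 68 mm up, lean under 0.1 rad. Pinch across the 10 mm, 58 mm either side of the eye
- rack: fixed white drip rack, 130 x 105 mm, walls 35 mm tall, with two slots along its x, 27.5 mm either side of its middle; scraper in one (either), spare blade in the other. Origin: centre of its underside
- peg_tip (a point): tip of the level steel peg, on its axis, 140 mm above the table. x runs inward along the peg to the column, y level across, z up. Peg 10 mm in diameter, 88 mm long from tip to column. The flap hangs 23 mm in from the tip
- stand: fixed white drying stand that carries the peg. Origin: under the column, at table height, 98 mm inward of the peg tip; axes as the peg tip's. Base 140 x 110 x 12 mm from 8 to 148 mm inward of the tip. Column 20 x 24 mm, 186 mm tall. A guard arm 12 mm wide runs above the peg, 38 to 46 mm above the peg's axis, from the column to 14 mm from the tip
- flap (a joint): angle (rad) of the orange gravity flap, 22 mm wide, 4 mm thick, 40 g, hinged 38 mm above the peg's axis. 0 = hanging shut, lower edge 3 mm above the peg. It cannot swing outward; an eye slid along the peg from the tip pushes it inward and up (positive, to 1.5), and once the eye is 30 mm or more past the hinge it falls shut behind it
- toggle_pivot (a point): pivot of the toggle lever, mid-top of the fixed cream switch box (100 mm along x, 80 mm along y, 60 mm tall), 62 mm above the table. The lever swings along this frame's x (z up)
- toggle (a joint): angle (rad) of the mill's forward-off-reverse toggle, a 9 mm steel lever with a red 12 mm ball, 48 mm from pivot to end. 0 = upright = off (between two red marks); +0.55 leans to the pivot's +x and the green dot (forward), -0.55 to -x and the yellow dot (reverse). Starts forward. Stiff (2 N), stays where it is left. Off is narrow: within 0.1 rad of upright
- tall_bottle: amber bottle, 54 mm diameter, 225 mm tall (taller than the peg stand), standing close to one side of the peg stand, about 125 mm from the peg's axis; on which side varies. Origin: centre of its underside
- white_jar: low white jar, 60 mm diameter, 55 mm tall, about 125 mm from the peg's axis on the other side of the peg stand. Origin: centre of its underside
- small_jar: small amber jar, 42 mm diameter, 40 mm tall, beside the switch box. Origin: centre of its underside
- cream_tub: white cream tub, 90 mm diameter, 75 mm tall, behind. Origin: centre of its underside
- oil_bottle: yellow oil bottle, 60 mm diameter, 140 mm tall, behind. Origin: centre of its underside
- spatula: black-handled steel spatula, 190 mm long, lying flat in front of the peg stand. Origin: on its underside, about the middle
- spare_blade: steel spare blade with a grey back strip, 100 mm long, 39 mm tall, 8 mm thick, without an eye, standing in the other slot of the drip rack (top 47 mm above the table). Origin: middle of its lower edge; x along its length
There are look-alikes about, which are no part of the job. There is more than one size of the part that bears scraper_eye; the job needs the larger. Leave any purple look-alike of the part that bears toggle_pivot alone.

How it is judged (in metres and radians):
On the way, in this order (a step that is already met when the one before it is completed fails the run):
1. the mill's toggle is set to off (value of joint toggle between -0.1 and 0.1 rad), for 0.3 s.
2. the scraper's eye is on the peg behind the shut flap (x of scraper_eye in the frame of peg_tip between 0.028 and 0.088 m and y of scraper_eye in the frame of peg_tip between -0.012 and 0.012 m and z of scraper_eye in the frame of peg_tip between -0.014 and 0.002 m and value of joint flap below 0.15 rad), for 0.2 s.
At the end, for the whole second after the job is handed in: Toggle within 0.1 rad of upright; scraper hangs with its eye on the peg between flap and column (eye centre 28 to 88 mm in from the tip, within 12 mm sideways, 14 mm below to 2 mm above the peg's axis); flap shut (under 0.15 rad) (all of step 1 and all of step 2); the robot touches nothing.
It fails at once if tall bottle, white jar: pushed more than 30 mm or knocked over (distance of any of tall_bottle, white_jar from where it was at the start of the episode above 0.03 m or angle between any of tall_bottle, white_jar's own z axis and vertical above 0.5 rad).
It fails at once if small jar, cream tub: pushed more than 30 mm or knocked over (distance of any of small_jar, cream_tub from where it was at the start of the episode above 0.03 m or angle between any of small_jar, cream_tub's own z axis and vertical above 0.5 rad).
It fails at once if oil bottle, spatula, spare blade: pushed more than 30 mm or knocked over (distance of any of oil_bottle, spatula, spare_blade from where it was at the start of the episode above 0.03 m or angle between any of oil_bottle, spatula, spare_blade's own z axis and vertical above 0.5 rad).
It also fails if it takes over 61 s, if anything falls off the work surface, if the arm or the gripper's body presses on something with over 40 N, if the wrist force passes 120 N, or if a joint passes its speed limit or range.

### The arm

A 7-joint arm with a two-finger parallel gripper is mounted at the origin on the work surface. World frame = base frame: x ahead of the robot, y to its left, z up, the work surface at z = 0. Lengths are in m, angles in degrees, forces in N, time in s.
With the tool pointing down it reaches from about 0.425 to 0.875 m from the base axis. Payload 4.7 kg.
Tool frame: the origin (TCP) lies between the finger pads; the fingertips stand 19 mm ahead of it and the grasp point (between the pads) is the TCP; x points along the fingers, z is the direction in which the jaws open and shut, and the axes are right-handed (so a half turn about x gives the same grasp; the last joint's range is limited). The gripper opens to 87 mm and grips with 3 to 60 N. Pads are 19 mm wide; open, the fingers measure 117 mm over their backs; the gripper's body (75 mm by 190 mm) begins 51 mm behind the grasp point.
Start: joints at [0.808, 18.392, -4.016, 83.108, 1.295, 78.541, -3.26], TCP at [0.65, -0, 0.205] pointing down, gripper open.
Joint ranges: [-163.93, 163.93], [-17.29, 119.83], [-79.2, 71.16], [3.27, 140.29], [-89.18, 269.18], [5.43, 117.66], [-154.24, 154.24]. Speed limits (degrees/s): [147.25, 147.25, 180, 180, 180, 180, 180].

### API

Orientations are given as [roll, pitch, yaw] about the fixed x, y, z axes, in that order (R = Rz(yaw) Ry(pitch) Rx(roll)).
In Python, from cell import monitor, read_camera, camera_model, env, regions_of gives the robot as it stands. The module is installed in compiled form; this text tells all that it offers.
- The arm moves only by the tool step_arm, never from a script. Its argument "deltas" is a list of rows, each a list of 5 numbers: the gripper's target within -1 to 1 (fully open at 1, half-way at 0, shut at -1), then the shift along the tool's x, y, z in m, then the turn about the tool's x in degrees. A call has 1 to 12 rows; each row is the pose to reach, as a shift and turn from the pose commanded when the call began, along the tool's axes at that moment; what a row does not reach only later rows make up. A row lasts 1/8 s, in which the tool goes at most 62.5 mm and 10.7 degrees, less where a joint would pass 70% of its speed; a pose out of reach is approached as far as the arm can. A call with a gripper value outside its range is refused whole. The fingers move at their own pace and stop on an object; "newtons" is the grip in N (left out, the last holds). Time passes only in rows, so rows that repeat a pose let the fingers close. It gives the time, the measured TCP pose, the force and the opening at its end, in the units of the state.
- monitor.get_obs(): the state, without advancing time (a new reading comes with each control period).
- read_camera(name): name is "scene" or "side" or "wrist"; returns (picture, depth): 384x512x3 uint8, red, green, blue; 384x512 float32, m along the optical axis (not along the pixel's ray), 0 where there is no reading.
- camera_model(name): a dict with "fx", "fy", "cx", "cy" (pixels), "xyz" and "attitude" of the camera in the world. Camera axes: x right, y down, z forward; pixel columns grow to the right and rows downward; lengths in m; the calibration is good to about 2 mm. A picture is of the moment at which its call begins: read the wrist's pose just before it. camera_model takes no time and is no camera call; for the wrist camera it gives the pose at the moment of the call.
- env.sign_off(): hands the job in, once; it reports no verdict.
Trained networks look in the newest picture that a camera, given by its name, has taken for a name from the list of things; names that differ only in an ending like _2 or _b are one class to them, and where a whole thing is asked for, a point or a joint stands for the part that bears it (a point fixed in the world has none). Each returns a list of dicts, best first, with "p" (0 to 1); they miss things now and then, are a little off and sometimes report something else, mostly with a low value. They report only what shows in the picture. A call takes as long as a camera call. They do not tell look-alikes from the thing itself.
- regions_of(camera, thing): "pixels" (384x512 bool, what is visible of it) and "pixel" ([column, row] in pixels, amid what is visible of it).
The state is a dict: "time_s": time; "qpos": joint angles; "joint_velocities": joint speeds; "effort": joint torques, N m; "tool_pos": TCP position; "tool_rot": TCP orientation; "force": force on the tool from outside, world axes, zero at the start; "wrist_torque": the same for the moment, N m; "grip_width": finger opening in m.
Only numpy, scipy, OpenCV 4.12 (cv2) and the standard library are available. Lean on these libraries where they do the work, as an engineer would, in place of code of your own. Each camera call takes 0.05 s, during which the arm holds its last target. There are 200 camera calls.

## Working session

There is one attempt and no reset: what is moved stays moved. The work goes in short steps, Python scripts to look and compute and a tool call to move; the robot and the scene stay as the last step left them, time stands still between calls to the robot, and variables do not carry over. Pictures are saved under pics/ and viewed, about 8 in all and at most 12, crops included, and the job is handed in when it is done.

Besides the shell and the picture viewer there is one more tool, called after ">>>" by a JSON object that holds its "fn" and its "kwargs", one argument or row to a line. step_arm: Moves the arm, as the interface text tells. Its arguments: {"type":"object","properties":{"deltas":{"type":"array"},"newtons":{"type":"number"}},"required":["deltas"]}

```bash
mkdir -p pics
cat > h.py <<'E'
import numpy as np, cv2
from scipy.spatial.transform import Rotation as R
from cell import monitor, read_camera, camera_model, env, regions_of
def rot(a):
    a=np.array(a,float)
    if a.shape==(3,3): return a
    if a.size==4: return R.from_quat(a).as_matrix()
    return R.from_euler('xyz',a,degrees=True).as_matrix()
def cloud(d,m):
    v,u=np.mgrid[0:d.shape[0],0:d.shape[1]]
    P=np.stack([(u-m['cx'])/m['fx']*d,(v-m['cy'])/m['fy']*d,d],-1)
    W=P@rot(m['attitude']).T+np.array(m['xyz'])
    W[d<=0]=np.nan
    return W
def proj(p,m):
    q=rot(m['attitude']).T@(np.array(p)-np.array(m['xyz']))
    return m['fx']*q[0]/q[2]+m['cx'],m['fy']*q[1]/q[2]+m['cy']
def grab(n):
    m=camera_model(n); im,d=read_camera(n); return im,d,m,cloud(d,m)
E
python3 - <<'E'
from h import *
np.set_printoptions(precision=3,suppress=True)
print(monitor.get_obs())
ims=[]
for n in ['scene','side']:
    im,d,m,W=grab(n); print(n,m); np.savez('pics/'+n,im=im,W=W)
    cv2.imwrite(f'pics/{n}1.png',cv2.resize(im[:,:,::-1],(800,600),interpolation=cv2.INTER_CUBIC))
    for t in ['scraper_eye','rack','stand','flap','toggle_pivot','toggle','tall_bottle','white_jar','small_jar','cream_tub','oil_bottle','spatula','spare_blade']:
        for r in regions_of(n,t):
            p=W[r['pixels']]
            print(n,t,round(r['p'],2),np.round(r['pixel']),r['pixels'].sum(),'med',np.nanmedian(p,0),'lo',np.nanpercentile(p,2,axis=0),'hi',np.nanpercentile(p,98,axis=0))
E
```

```text
{'time_s': 0.0, 'qpos': array([ 0.808, 18.439, -4.013, 83.175,  1.296, 78.541, -3.261]), 'joint_velocities': array([-0.004,  0.03 , -0.024, -0.014,  0.069, -0.058,  0.017]), 'effort': array([ -0.   , -49.128,  -0.404, -31.253,  -0.064,   0.044,   0.   ]), 'tool_pos': array([ 0.649, -0.   ,  0.203]), 'tool_rot': array([-176.245,   89.89 , -176.247]), 'force': array([-0.24 , -1.004,  0.407]), 'wrist_torque': array([-0.066, -0.024, -0.01 ]), 'grip_width': 0.0869675801744862}
scene {'fx': 461.847474730524, 'fy': 461.847474730524, 'cx': 258.0650986198415, 'cy': 198.03905181704636, 'xyz': array([1.468, 0.495, 0.807]), 'attitude': array([-121.386,    0.158,  119.249])}
scene scraper_eye 0.81 [394. 234.] 282 med [0.34  0.307 0.04 ] lo [0.286 0.291 0.001] hi [0.4   0.319 0.06 ]
scene scraper_eye 0.66 [382. 251.] 1216 med [0.475 0.302 0.062] lo [0.381 0.23  0.   ] hi [0.494 0.379 0.089]
scene scraper_eye 0.47 [228. 246.] 474 med [ 0.624 -0.084  0.04 ] lo [ 0.588 -0.114  0.004] hi [ 0.638 -0.064  0.056]
scene rack 0.77 [382. 273.] 1255 med [0.538 0.326 0.033] lo [0.47  0.259 0.001] hi [0.562 0.
[... 3086 characters left out ...]
0.001] hi [ 0.63  -0.061  0.058]
side small_jar 0.73 [282. 287.] 305 med [ 0.419 -0.238  0.031] lo [ 0.407 -0.248  0.006] hi [ 0.439 -0.216  0.043]
side cream_tub 0.79 [259. 171.] 174 med [0.684 0.266 0.052] lo [0.625 0.253 0.01 ] hi [0.704 0.322 0.078]
side cream_tub 0.18 [197. 178.] 593 med [0.472 0.294 0.062] lo [0.45  0.225 0.01 ] hi [0.5   0.382 0.09 ]
side oil_bottle 0.58 [373. 254.] 1227 med [ 0.646 -0.305  0.068] lo [ 0.63  -0.323  0.   ] hi [ 0.797 -0.186  0.141]
side spatula 0.86 [227. 238.] 621 med [0.406 0.04  0.004] lo [ 0.385 -0.082  0.   ] hi [0.449 0.104 0.021]
side spare_blade 0.54 [282. 287.] 310 med [ 0.418 -0.237  0.032] lo [ 0.407 -0.248  0.004] hi [ 0.439 -0.214  0.043]
```

View pics/scene1.png

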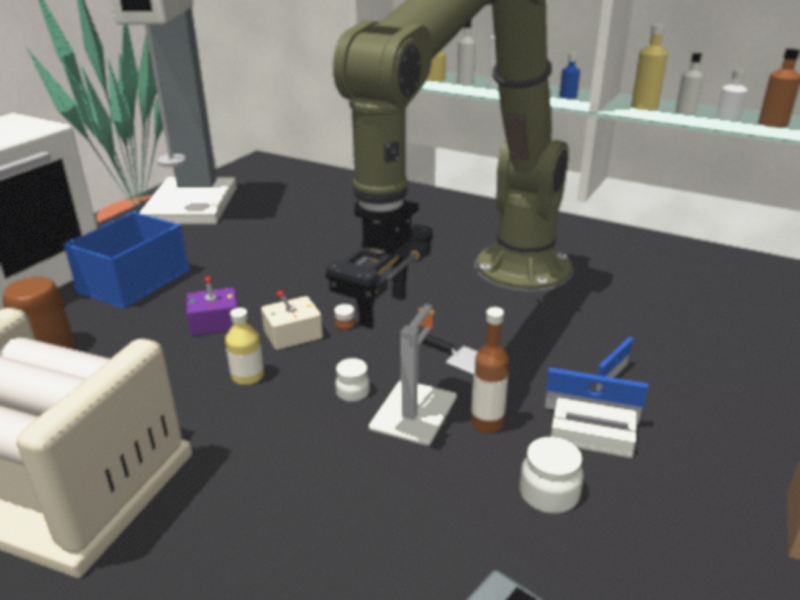

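View pics/side1.png

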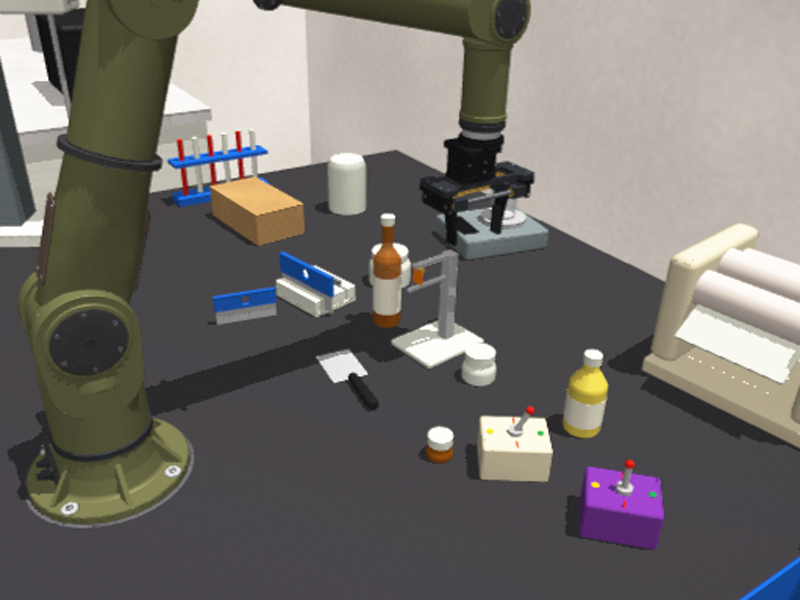

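The real switch is the cream box (scene ~293,322; side ~515,447); the purple one (scene ~212,310) is the look-alike. The large scraper is the one in the rack (scene ~597,387). The smaller one is free-standing at ~617,357. The peg points toward the robot, and the amber bottle is on its +y side. Next I'll measure these.

Run:
```python
from h import *
np.set_printoptions(precision=4,suppress=True)
D={n:np.load(f'pics/{n}.npz') for n in ['scene','side']}
def sel(n,box,zr,hs=None):
    W=D[n]['W'];im=D[n]['im']
    with np.errstate(invalid='ignore'):
        m=(W[...,0]>box[0])&(W[...,0]<box[1])&(W[...,1]>box[2])&(W[...,1]<box[3])&(W[...,2]>zr[0])&(W[...,2]<zr[1])
    if hs is not None:
        h=cv2.cvtColor(im,cv2.COLOR_RGB2HSV)
        m&=cv2.inRange(h,np.array(hs[0]),np.array(hs[1]))>0
    return W[m]
def rect(p):
    c,s,a=cv2.minAreaRect((p[:,:2]*1000).astype(np.float32)); return np.array(c),np.array(s),a
for n in D:
    print('==',n)
    p=sel(n,(.42,.6,-.39,-.2),(.052,.068)); print('box top',len(p),rect(p) if len(p)>5 else '',np.median(p[:,2]))
    for nm,hs in dict(green=((45,90,60),(85,255,255)),yellow=((20,120,120),(35,255,255)),red=((0,150,90),(6,255,255))).items():
        q=sel(n,(.43,.6,-.38,-.22),(.05,.12),hs); print(nm,len(q),np.median(q,0) if len(q) else '')
        if nm=='red' and len(q): q=q[q[:,2]>.085]; print(' ball',len(q),q.mean(0) if len(q) else '')
    b=sel(n,(.42,.53,.2,.41),(.045,.1),((100,120,60),(125,255,255)))
    if len(b)>5:
        print('scraper blue',len(b),'top',np.percentile(b[:,2],97),rect(b)); t=b[b[:,2]>np.percentile(b[:,2],97)-.006]; print(' top strip',rect(t),np.polyfit(b[:,1],b[:,0],1))
        A=np.c_[b[:,1],b[:,2],np.ones(len(b))]; print(' plane x=ay+bz+c',np.linalg.lstsq(A,b[:,0],rcond=None)[0])
        for lo in (.2,.26,.32): print('  ends',b[:,1].min(),b[:,1].max())
    o=sel(n,(.48,.65,-.05,.1),(.1,.2),((5,150,100),(18,255,255))); print('flap',len(o),np.median(o,0) if len(o) else '')
    g=sel(n,(.45,.66,-.05,.11),(.128,.15)); print('peg-height pts',len(g),np.round(g[np.argsort(g[:,0])][::max(1,len(g)//14)],3).tolist())
    g=sel(n,(.45,.66,-.05,.11),(.176,.195)); print('arm top',len(g),rect(g) if len(g)>5 else '')
    g=sel(n,(.45,.75,-.05,.13),(.007,.016)); print('base',len(g),rect(g) if len(g)>5 else '')
```

```text
== scene
box top 449 (array([ 510.793 , -300.4264]), array([84.2119, 98.8701]), 55.617069244384766) 0.058340892887580154
green 0 
yellow 0 
red 5 [ 0.5276 -0.3082  0.1047]
 ball 5 [ 0.5274 -0.3082  0.1045]
scraper blue 865 top 0.08839925256333815 (array([473.5478, 303.77  ]), array([ 18.4938, 159.0058]), 12.434957504272461)
 top strip (array([473.4294, 303.8219]), array([ 17.8884, 158.7814]), 13.088521957397461) [-0.2254  0.5451]
 plane x=ay+bz+c [-0.2252 -0.06    0.5493]
  ends 0.22677020727871405 0.3819687482124763
  ends 0.22677020727871405 0.3819687482124763
  ends 0.22677020727871405 0.3819687482124763
flap 24 [0.5555 0.0288 0.1594]
peg-height pts 124 [[0.549, 0.03, 0.142], [0.557, 0.031, 0.15], [0.564, 0.032, 0.145], [0.574, 0.031, 0.141], [0.582, 0.032, 0.142], [0.592, 0.032, 0.145], [0.623, 0.046, 0.144], [0.63, 0.046, 0.145], [0.635, 0.047, 0.13], [0.636, 0.03, 0.134], [0.637, 0.03, 0.138], [0.638, 0.039, 0.144], [0.639, 0.034, 0.137], [0.639, 0.026, 0.131], [0.64, 0.038, 0.13], [0.641, 0.033, 0.147]]
arm top 182 (array([593.6981,  30.4451]), array([99.0358, 25.6731]), 5.852
[... 659 characters left out ...]
0.3842810452799881
  ends 0.22077426439622094 0.3842810452799881
  ends 0.22077426439622094 0.3842810452799881
flap 48 [0.5512 0.0231 0.1629]
peg-height pts 153 [[0.53, 0.021, 0.144], [0.538, 0.028, 0.142], [0.549, 0.024, 0.141], [0.555, 0.024, 0.137], [0.567, 0.023, 0.143], [0.577, 0.027, 0.141], [0.586, 0.025, 0.14], [0.596, 0.03, 0.145], [0.604, 0.026, 0.141], [0.615, 0.037, 0.149], [0.618, 0.031, 0.142], [0.619, 0.024, 0.144], [0.621, 0.035, 0.133], [0.625, 0.021, 0.132], [0.632, 0.022, 0.148], [0.638, 0.025, 0.142]]
arm top 157 (array([590.1108,  28.3174]), array([97.3419, 27.1122]), 5.654002666473389)
base 860 (array([612.4507,  22.5996]), array([155.0646, 186.9442]), 63.2411994934082)
```

>>> {"fn": "step_arm", "kwargs": {
  "deltas": [
    [1,0,-0.05,-0.024,6],
    [1,0,-0.1,-0.048,12],
    [1,0,-0.15,-0.072,18],
    [1,0,-0.2,-0.096,24],
    [1,0,-0.25,-0.12,30],
    [1,0.02,-0.302,-0.143,35.5],
    [1,0.05,-0.302,-0.143,35.5],
    [1,0.05,-0.302,-0.143,35.5],
    [1,0.05,-0.302,-0.143,35.5]
  ]
}}

```text
time_s: 2.52
tool_pos: [0.5082, -0.3012, 0.1556]
tool_rot: [28.9, 89.9, -6.5]
force: [0.4, 0.1, 0.4]
grip_width: 0.0871
```

Run:
```python
from h import *
np.set_printoptions(precision=4,suppress=True)
s=monitor.get_obs(); print(s['time_s'],s['tool_pos'],s['tool_rot'],s['force'],s['qpos']); print(rot(s['tool_rot']))
im,d,m,W=grab('wrist'); print(m)
cv2.imwrite('pics/w1.png',im[:,:,::-1])
h=cv2.cvtColor(im,cv2.COLOR_RGB2HSV)
for nm,hs in dict(green=((45,90,60),(85,255,255)),yellow=((20,120,120),(35,255,255)),red=((0,150,90),(6,255,255))).items():
    k=cv2.inRange(h,np.array(hs[0]),np.array(hs[1])); n,l,st,c=cv2.connectedComponentsWithStats(k)
    for i in range(1,n):
        if st[i,4]>15: print(nm,st[i,4],c[i],np.nanmedian(W[l==i],0))
print(proj(s['tool_pos'],m))
```

```text
2.525 [ 0.5082 -0.3012  0.1556] [28.8542 89.9214 -6.5331] [0.4061 0.1285 0.4036] [19.1928 12.691  10.2875 96.1589 -2.4061 71.2904 -5.3837]
[[ 0.0014  0.5791  0.8153]
 [-0.0002  0.8153 -0.5791]
 [-1.      0.0007  0.0012]]
{'fx': 289.35843727069033, 'fy': 289.35843727069033, 'cx': 251.05354251823923, 'cy': 187.7988269870827, 'xyz': array([ 0.5564, -0.2329,  0.3367]), 'attitude': array([162.4372,  -0.1104, -35.381 ])}
green 48 [286.7292 185.625 ] [ 0.5368 -0.3229  0.0617]
yellow 3727 [387.0598  81.9147] [ 0.6472 -0.2824  0.098 ]
yellow 76 [337.7763  83.5   ] [ 0.6376 -0.2741  0.0098]
yellow 53 [212.6604 186.3962] [ 0.4761 -0.2806  0.0616]
yellow 159 [ 88.3585 282.0314] [ 0.4877 -0.2475  0.2646]
yellow 153 [413.7647 283.1307] [ 0.5656 -0.303   0.2644]
red 26 [249.5 158. ] [ 0.5227 -0.2788  0.0614]
red 119 [269.5294 199.395 ] [ 0.5212 -0.3104  0.1054]
(np.float64(250.84007563717878), np.float64(224.52794123621482))
```

View pics/w1.png

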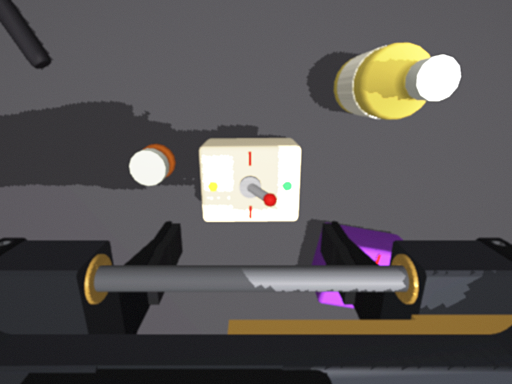

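>>> {"fn": "step_arm", "kwargs": {
  "deltas": [
    [1,0.03,-0.0015,-0.001,0],
    [1,0.055,-0.0015,-0.001,0],
    [1,0.055,-0.0015,-0.001,0],
    [-1,0.055,-0.0015,-0.001,0],
    [-1,0.055,-0.0015,-0.001,0],
    [-1,0.055,-0.0015,-0.001,0],
    [-1,0.055,-0.0015,-0.001,0],
    [-1,0.055,-0.0015,-0.001,0],
    [-1,0.055,-0.0015,-0.001,0],
    [-1,0.055,-0.0015,-0.001,0]
  ],
  "newtons": 12
}}

```text
time_s: 3.82
tool_pos: [0.5053, -0.3027, 0.0995]
tool_rot: [-116.0, 90.0, -151.5]
force: [0.2, -0.3, 0.1]
grip_width: 0.0248
```

>>> {"fn": "step_arm", "kwargs": {
  "deltas": [
    [-1,0,0,0.001,0],
    [-1,0,0,0.001,0],
    [-1,0,0,0.001,0],
    [-1,0,0,0.001,0],
    [-1,0,0,0.001,0],
    [-1,0,0,0.001,0]
  ]
}}

```text
time_s: 4.58
tool_pos: [0.5061, -0.3032, 0.0996]
tool_rot: [36.9, 90.0, 1.4]
force: [0.5, 0.7, 0.1]
grip_width: 0.0002
```

Run:
```python
from h import *
np.set_printoptions(precision=4,suppress=True)
s=monitor.get_obs(); print(s['tool_pos'])
im,d,m,W=grab('side'); 
print(proj(s['tool_pos'],m),proj([.5065,-.3018,.104],m))
cv2.imwrite('pics/s2.png',cv2.resize(im[210:350,230:430,::-1],(800,560),interpolation=cv2.INTER_CUBIC))
```

```text
[ 0.5061 -0.3032  0.0996]
(np.float64(331.3999850929922), np.float64(263.3059835817646)) (np.float64(331.29322199752954), np.float64(261.32054224901304))
```

View pics/s2.png

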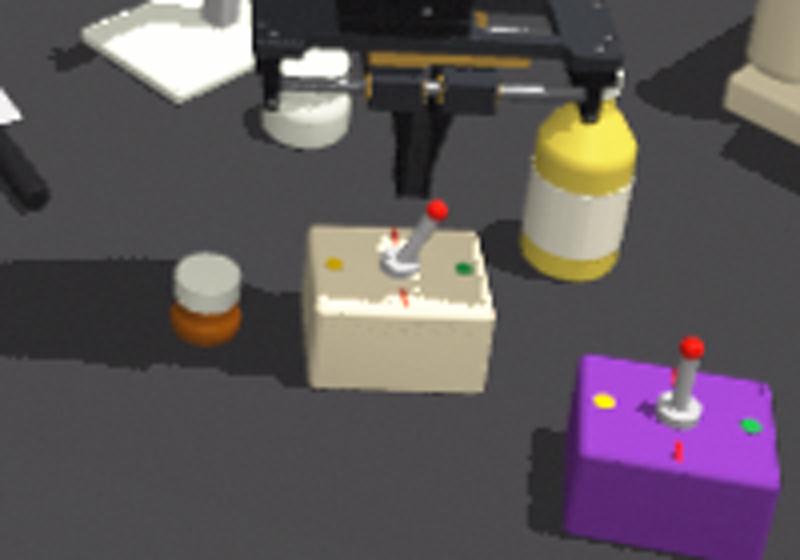

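Run:
```python
from h import *
np.set_printoptions(precision=4,suppress=True)
im,d,m,W=grab('side')
for r in range(236,264,3): print(r,[ (c,W[r,c].round(3).tolist(), im[r,c].tolist()) for c in (331,335)])
for z in (.08,.1,.12): print(z,proj([.506,-.303,z],m))
w,dw,mw,Ww=grab('wrist')
print(mw['xyz'],proj([.506,-.303,.08],mw))
cv2.imwrite('pics/w2.png',w[:,:,::-1])
for r in range(180,260,8): print(r,w[r,251].tolist(),Ww[r,251].round(3))
```

```text
236 [(331, [0.475, -0.324, 0.196], [36, 37, 40]), (335, [0.48, -0.331, 0.198], [39, 38, 40])]
239 [(331, [0.494, -0.306, 0.171], [17, 16, 19]), (335, [0.505, -0.306, 0.167], [32, 32, 34])]
242 [(331, [0.494, -0.306, 0.163], [19, 18, 18]), (335, [0.502, -0.311, 0.163], [32, 31, 32])]
245 [(331, [nan, nan, nan], [24, 23, 23]), (335, [0.502, -0.312, 0.156], [34, 33, 33])]
248 [(331, [0.495, -0.308, 0.148], [25, 23, 24]), (335, [0.503, -0.311, 0.147], [33, 33, 32])]
251 [(331, [0.496, -0.307, 0.139], [22, 23, 23]), (335, [0.504, -0.312, 0.139], [32, 32, 33])]
254 [(331, [0.497, -0.308, 0.132], [27, 25, 27]), (335, [0.503, -0.314, 0.133], [30, 29, 30])]
257 [(331, [0.497, -0.309, 0.124], [32, 27, 30]), (335, [0.503, -0.315, 0.125], [29, 28, 29])]
260 [(331, [0.61, -0.196, 0.0], [76, 74, 76]), (335, [0.618, -0.202, 0.001], [76, 76, 77])]
263 [(331, [0.6, -0.208, 0.002], [76, 76, 76]), (335, [0.61, -0.212, 0.0], [83, 82, 83])]
0.08 (np.float64(330.43162298362915), np.float64(270.24295184357396))
0.1 (np.float64(331.300076736018), np.float64(263.1108173815191))
0.12 (np.float64(332.1845586171048), np.float64(255.8470526873022))
[ 0.5548 -0.2351  0.2806] (np.float64(250.46462726026616), np.float64(213.30414687292097))
180 [255, 255, 255] [ 0.518 -0.286  0.062]
188 [255, 255, 255] [ 0.514 -0.292  0.061]
196 [255, 255, 255] [ 0.512 -0.296  0.067]
204 [161, 161, 162] [ 0.509 -0.3    0.071]
212 [255, 255, 255] [ 0.503 -0.307  0.066]
220 [248, 243, 225] [ 0.498 -0.315  0.061]
228 [132, 33, 30] [ 0.512 -0.295  0.125]
236 [214, 43, 38] [ 0.512 -0.296  0.135]
244 [81, 79, 70] [ 0.511 -0.297  0.142]
252 [44, 42, 46] [ 0.508 -0.3    0.143]
```

Run:
```python
from h import *
np.set_printoptions(precision=4,suppress=True)
for n in ('side','scene'):
    D=np.load(f'pics/{n}.npz'); W=D['W']
    with np.errstate(invalid='ignore'):
        k=(W[...,0]>.57)&(W[...,0]<.73)&(abs(W[...,1])<.04)&(W[...,2]>.15)&(W[...,2]<.3)
        k&=D['im'].max(-1)<70
    p=W[k]; p=p[np.argsort(p[:,2])]; print(n,len(p)); print(p[:60:6])
```

```text
side 336
[[ 0.6392  0.0261  0.179 ]
 [ 0.6055 -0.0101  0.2252]
 [ 0.6077 -0.0071  0.2264]
 [ 0.5997  0.0002  0.2283]
 [ 0.601  -0.0113  0.2296]
 [ 0.5969 -0.0123  0.2309]
 [ 0.6013 -0.0106  0.2321]
 [ 0.7017 -0.0089  0.233 ]
 [ 0.6926 -0.0069  0.2342]
 [ 0.7018 -0.0084  0.2357]]
scene 409
[[ 0.6043  0.0094  0.22  ]
 [ 0.6014  0.0106  0.2217]
 [ 0.6029 -0.0086  0.2229]
 [ 0.6069  0.008   0.2238]
 [ 0.6084  0.006   0.224 ]
 [ 0.6031  0.0087  0.225 ]
 [ 0.6035  0.0118  0.2261]
 [ 0.6088  0.0062  0.2272]
 [ 0.7039 -0.01    0.2279]
 [ 0.6073 -0.0061  0.2287]]
```

The camera depths put the real fingertips about 19 mm behind the reported TCP, not 19 mm ahead as stated. This shows in both the start pictures and now. The fingers therefore closed above the ball and missed it. I'll treat the pad centre as reported z + 38 mm, then reopen, descend and close again.

>>> {"fn": "step_arm", "kwargs": {
  "deltas": [
    [1,0,0,0,0],
    [1,0,0,0,0],
    [1,0,0,0,0],
    [1,0,0,0,0],
    [1,0,0,0,0],
    [1,0,0,0,0],
    [1,0,0,0,0],
    [1,0,0,0,0],
    [1,0.018,0,0,0],
    [1,0.035,0,0,0],
    [1,0.035,0,0,0]
  ]
}}

```text
time_s: 6.1
tool_pos: [0.5043, -0.3022, 0.0618]
tool_rot: [-170.5, 89.7, 154.0]
force: [-0.1, -0.5, -0.6]
grip_width: 0.0866
```

>>> {"fn": "step_arm", "kwargs": {
  "deltas": [
    [-1,0,0,0,0],
    [-1,0,0,0,0],
    [-1,0,0,0,0],
    [-1,0,0,0,0],
    [-1,0,0,0,0],
    [-1,0,0,0,0],
    [-1,0,0,0,0],
    [-1,0,0,0,0],
    [-1,0,0,0,0],
    [-1,0,0,0,0],
    [-1,0,0,0,0]
  ]
}}

```text
time_s: 7.48
tool_pos: [0.5061, -0.3032, 0.0646]
tool_rot: [156.4, 90.0, 120.9]
force: [0.7, -1.4, 2.7]
grip_width: 0.0098
```

>>> {"fn": "step_arm", "kwargs": {
  "deltas": [
    [1,0,0,0,0],
    [1,0,0,0,0],
    [1,0,0,0,0],
    [1,0,0,0,0],
    [1,0,0,0,0],
    [1,0,0,0,0],
    [1,-0.05,0,0,0],
    [1,-0.1,0,0,0],
    [1,-0.1,0,0,0]
  ]
}}

```text
time_s: 8.6
tool_pos: [0.5089, -0.3049, 0.1697]
tool_rot: [9.5, 89.5, -26.0]
force: [0.3, -0.4, 0.8]
grip_width: 0.0849
```

Run:
```python
from h import *
np.set_printoptions(precision=4,suppress=True)
s=monitor.get_obs(); print(s['tool_pos'],s['tool_rot'],s['grip_width'])
for n in ('side','wrist'):
    im,d,m,W=grab(n); h=cv2.cvtColor(im,cv2.COLOR_RGB2HSV)
    with np.errstate(invalid='ignore'): k=(cv2.inRange(h,np.array((0,150,90)),np.array((6,255,255)))>0)&(np.hypot(W[...,0]-.51,W[...,1]+.303)<.05)&(W[...,2]>.08)
    b=W[k].mean(0); print(n,k.sum(),b,'along',(b[:2]-[.5065,-.3018])@[.8153,-.579])
    if n=='wrist': cv2.imwrite('pics/w3.png',cv2.resize(im[100:280,150:390,::-1],None,fx=3,fy=3))
    else: cv2.imwrite('pics/s3.png',cv2.resize(im[240:320,290:410,::-1],None,fx=5,fy=5,interpolation=cv2.INTER_CUBIC))
```

```text
[ 0.5089 -0.3049  0.1697] [  9.5008  89.4685 -26.006 ] 0.08492357183846296
side 18 [ 0.5059 -0.3036  0.1076] along 0.0005543768206492923
wrist 115 [ 0.5078 -0.3008  0.109 ] along 0.00046118862632033714
```

View pics/s3.png

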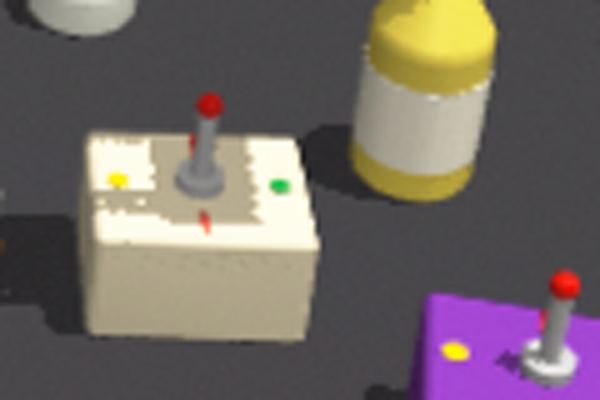

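>>> {"fn": "step_arm", "kwargs": {
  "deltas": [
    [1,-0.06,0.0,0.0,0],
    [1,-0.1,0.036,-0.028,-4],
    [1,-0.1,0.073,-0.056,-8],
    [1,-0.1,0.109,-0.084,-12],
    [1,-0.1,0.145,-0.112,-17],
    [1,-0.1,0.182,-0.14,-22],
    [1,-0.1,0.218,-0.168,-27],
    [1,-0.1,0.254,-0.196,-32],
    [1,-0.1,0.291,-0.224,-37],
    [1,-0.1,0.327,-0.252,-42],
    [1,-0.1,0.363,-0.28,-48.2],
    [1,-0.1,0.4,-0.308,-48.2]
  ]
}}

```text
time_s: 10.2
tool_pos: [0.4866, 0.2023, 0.2625]
tool_rot: [-171.8, 89.8, -159.1]
force: [-0.4, 0.2, 0.4]
grip_width: 0.0869
```

>>> {"fn": "step_arm", "kwargs": {
  "deltas": [
    [0.2,0.04,0.045,0.008,0],
    [0.2,0.08,0.045,0.008,0],
    [0.2,0.12,0.045,0.008,0],
    [0.2,0.12,0.045,0.008,0],
    [0.2,0.12,0.045,0.008,0]
  ]
}}

```text
time_s: 10.82
tool_pos: [0.4859, 0.247, 0.1452]
tool_rot: [38.0, 90.0, 50.7]
force: [0.2, 0.0, 0.8]
grip_width: 0.0536
```

Run:
```python
from h import *
np.set_printoptions(precision=4,suppress=True)
s=monitor.get_obs(); T=rot(s['tool_rot']); print(s['tool_pos'],s['grip_width']); print(T)
im,d,m,W=grab('wrist'); cv2.imwrite('pics/w4.png',im[:,:,::-1])
h=cv2.cvtColor(im,cv2.COLOR_RGB2HSV)
with np.errstate(invalid='ignore'): k=(cv2.inRange(h,np.array((100,120,60)),np.array((125,255,255)))>0)&(W[...,2]>.08)&(W[...,2]<.1)&(W[...,1]>.2)&(W[...,0]>.42)
p=W[k]; c,sz,a=cv2.minAreaRect((p[:,:2]*1000).astype(np.float32)); print(k.sum(),np.median(p[:,2]),c,sz,a,np.polyfit(p[:,1],p[:,0],1))
c=np.array(c)/1000; print('centre in tool yz', (np.r_[c,0]-s['tool_pos'])@T[:,1:])
```

```text
[0.4859 0.247  0.1452] 0.05363124288883102
[[ 0.0003 -0.2196  0.9756]
 [ 0.0003  0.9756  0.2196]
 [-1.      0.0002  0.0003]]
2400 0.08875570102339628 (471.41986083984375, 303.8135986328125) (9.631078720092773, 159.90103149414062) 12.678462982177734 [-0.2241  0.5394]
centre in tool yz [ 0.0586 -0.0017]
```

View pics/w4.png

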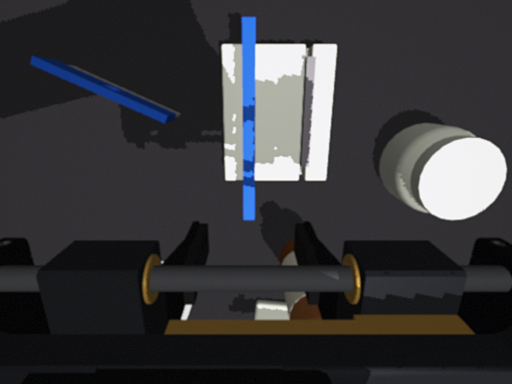

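>>> {"fn": "step_arm", "kwargs": {
  "deltas": [
    [0.2,0.05,0,-0.002,0],
    [0.2,0.09,0,-0.002,0],
    [0.2,0.113,0,-0.002,0],
    [0.2,0.113,0,-0.002,0],
    [-1,0.113,0,-0.002,0],
    [-1,0.113,0,-0.002,0],
    [-1,0.113,0,-0.002,0],
    [-1,0.113,0,-0.002,0],
    [-1,0.113,0,-0.002,0],
    [-1,0.113,0,-0.002,0],
    [-1,0.113,0,-0.002,0]
  ],
  "newtons": 45
}}

```text
time_s: 12.25
tool_pos: [0.4837, 0.2465, 0.0317]
tool_rot: [-27.8, 90.0, -15.1]
force: [-0.2, 0.4, 0.3]
grip_width: 0.0097
```

>>> {"fn": "step_arm", "kwargs": {
  "deltas": [
    [-1,-0.02,0,0,0],
    [-1,-0.06,0,0,0],
    [-1,-0.11,0,0,0],
    [-1,-0.16,0,0,0],
    [-1,-0.21,-0.01,0,0],
    [-1,-0.22,-0.05,-0.008,1],
    [-1,-0.22,-0.1,-0.015,3],
    [-1,-0.22,-0.15,-0.023,4],
    [-1,-0.22,-0.2,-0.031,5],
    [-1,-0.22,-0.25,-0.038,6],
    [-1,-0.22,-0.281,-0.043,6.4],
    [-1,-0.22,-0.281,-0.043,6.4]
  ]
}}

```text
time_s: 13.75
tool_pos: [0.503, -0.0406, 0.2509]
tool_rot: [-143.8, 89.9, -137.8]
force: [0.4, 0.9, -1.2]
grip_width: 0.0099
```

>>> {"fn": "step_arm", "kwargs": {
  "deltas": [
    [-1,0.04,0,0,0],
    [-1,0.08,0,0,0],
    [-1,0.12,0,0,0],
    [-1,0.148,0,0,0],
    [-1,0.148,0,0,0],
    [-1,0.148,0,0,0]
  ]
}}

```text
time_s: 14.5
tool_pos: [0.5043, -0.0364, 0.1047]
tool_rot: [-1.3, 89.9, 5.1]
force: [0.9, -0.5, -0.5]
grip_width: 0.0095
```

Run:
```python
from h import *
np.set_printoptions(precision=4,suppress=True)
s=monitor.get_obs(); T=rot(s['tool_rot']); print(s['tool_pos'],s['grip_width'],s['force']); print(T)
D={}
for n in ('side','scene','wrist'):
    im,d,m,W=grab(n); np.savez('pics/b_'+n,im=im,W=W); h=cv2.cvtColor(im,cv2.COLOR_RGB2HSV)
    cv2.imwrite(f'pics/b_{n}.png',im[:,:,::-1])
    with np.errstate(invalid='ignore'):
        k=(cv2.inRange(h,np.array((100,120,40)),np.array((125,255,255)))>0)&(W[...,2]>.1)&(W[...,2]<.19)&(abs(W[...,0]-.5)<.06)&(W[...,1]<.15)
        g=(W[...,0]>.5)&(W[...,0]<.64)&(abs(W[...,1]-.03)<.03)
        pk=g&(W[...,2]>.133)&(W[...,2]<.15)&~k&(im.max(-1)-im.min(-1)<40)
        ar=g&(W[...,2]>.18)&(W[...,2]<.195)&(im.max(-1)-im.min(-1)<40)&(im.max(-1)>75)
    p=W[k]; print(n,'blue',k.sum())
    if k.sum()>20:
        A=np.c_[p[:,1],p[:,2],np.ones(len(p))]; print(' plane',np.linalg.lstsq(A,p[:,0],rcond=None)[0],'lo',np.percentile(p,1,axis=0),'hi',np.percentile(p,99,axis=0))
        print(' rect',cv2.minAreaRect((p[:,:2]*1000).astype(np.float32)))
    for nm,q in (('peg',W[pk]),('arm',W[ar])):
        if len(q)>8: print(nm,len(q),'xmin',np.sort(q[:,0])[:4],'y=ax+b',np.polyfit(q[:,0],q[:,1],1),'rect',cv2.minAreaRect((q[:,:2]*1000).astype(np.float32)),np.median(q[:,2]))
v=[cv2.resize(cv2.imread(f'pics/b_{n}.png')[a:b,c:e],(400,400),interpolation=cv2.INTER_CUBIC) for n,a,b,c,e in (('side',130,250,210,330),('scene',180,300,200,320))]
cv2.imwrite('pics/b.png',np.hstack(v))
```

```text
[ 0.5043 -0.0364  0.1047] 0.009481441872654007 [ 0.8618 -0.5255 -0.4888]
[[ 0.0017 -0.1108  0.9938]
 [ 0.0001  0.9938  0.1108]
 [-1.     -0.      0.0017]]
side blue 456
 plane [-0.0264 -0.1431  0.5195] lo [ 0.4778 -0.6898  0.1011] hi [0.5582 0.0208 0.1653]
 rect ((493.2208251953125, -333.51031494140625), (85.78495788574219, 719.5462036132812), 3.801379442214966)
peg 36 xmin [0.5782 0.5798 0.5821 0.6171] y=ax+b [0.0055 0.0203] rect ((608.1835327148438, 24.606529235839844), (8.006441116333008, 59.44676208496094), 83.86917877197266) 0.14065616910086176
scene blue 793
 plane [-0.0028  0.0015  0.5004] lo [ 0.4433 -0.8348  0.1002] hi [0.5568 0.1008 0.1619]
 rect ((500.5077209472656, -388.2767028808594), (982.6368408203125, 119.34635925292969), 89.94185638427734)
peg 103 xmin [0.5033 0.509  0.5438 0.5466] y=ax+b [ 0.1448 -0.053 ] rect ((571.056884765625, 29.32378387451172), (138.6388397216797, 23.085464477539062), 6.869446277618408) 0.1422833676078341
arm 136 xmin [0.5466 0.5474 0.5474 0.5484] y=ax+b [ 0.1273 -0.0442] rect ((593.061279296875, 28.561601638793945), (93.84994506835938, 22.779220581054688), 10.636238098144531) 0.18474986013329164
wrist blue 6655
 plane [-0.1089 -0.0132  0.5028] lo [ 0.4883 -0.0557  0.1604] hi [0.5099 0.0796 0.1639]
 rect ((498.747314453125, 11.25787353515625), (13.251592636108398, 139.54588317871094), 7.257166385650635)
peg 2641 xmin [0.5295 0.5296 0.5297 0.5298] y=ax+b [ 0.1821 -0.0741] rect ((579.7039794921875, 32.436553955078125), (101.87189483642578, 19.67737579345703), 15.293121337890625) 0.14497091720587255
arm 4693 xmin [0.5424 0.5425 0.5426 0.5427] y=ax+b [ 0.1068 -0.0327] rect ((567.6326293945312, 25.744415283203125), (23.95929718017578, 50.75590896606445), 85.9446029663086) 0.18675162061447104
```

View pics/b.png

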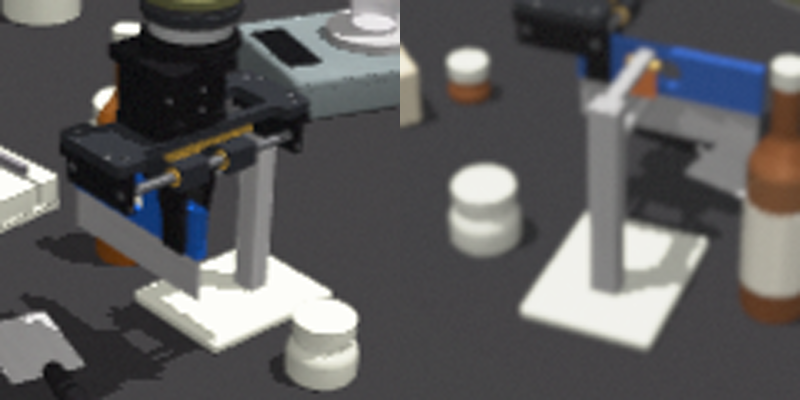

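View pics/b_wrist.png

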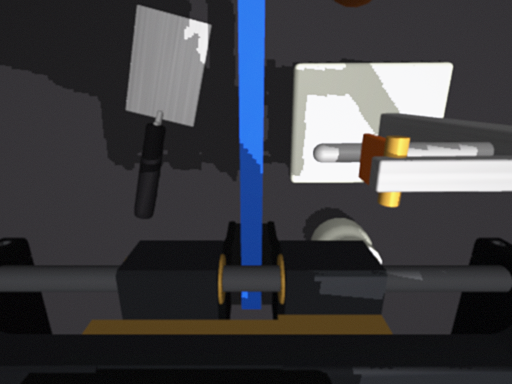

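Run:
```python
from h import *
np.set_printoptions(precision=4,suppress=True)
D=np.load('pics/b_wrist.npz'); W=D['W']
p=W[140:168,312:362].reshape(-1,3); p=p[(p[:,2]>.137)&(p[:,2]<.16)]
print('peg',len(p),'xmin',np.percentile(p[:,0],[0,2]),'top z',np.percentile(p[:,2],90))
for a in np.arange(.528,.56,.005):
    q=p[(p[:,0]>=a)&(p[:,0]<a+.005)]
    if len(q): print(a,len(q),'y',q[:,1].min(),q[:,1].max(),'mid',(q[:,1].min()+q[:,1].max())/2)
a=W[:,:,:][155:195,380:505].reshape(-1,3); a=a[(a[:,2]>.18)&(a[:,2]<.195)]
for x in np.arange(.545,.6,.01):
    q=a[(a[:,0]>=x)&(a[:,0]<x+.01)]
    if len(q)>20: print('arm',x,q[:,1].min(),q[:,1].max(),(q[:,1].min()+q[:,1].max())/2)
h=cv2.cvtColor(D['im'],cv2.COLOR_RGB2HSV)
k=(cv2.inRange(h,np.array((100,120,40)),np.array((125,255,255)))>0); k[220:]=0
b=W[k]; b=b[(b[:,2]>.15)&(b[:,2]<.175)]
print('top edge z=a*y+b',np.polyfit(b[:,1],b[:,2],1)[0],'z at y=.02',np.polyval(np.polyfit(b[:,1],b[:,2],1),.02),'x=ay+b',np.polyfit(b[:,1],b[:,0],1))
for n in ('scene',):
    D=np.load(f'pics/b_{n}.npz'); W=D['W'];h=cv2.cvtColor(D['im'],cv2.COLOR_RGB2HSV)
    k=(cv2.inRange(h,np.array((100,120,40)),np.array((125,255,255)))>0)
    b=W[k]; b=b[(b[:,2]>.1)&(b[:,2]<.175)&(abs(b[:,1]-.02)<.15)&(abs(b[:,0]-.5)<.05)]; print(n,len(b),'ymax',np.percentile(b[:,1],[98,100]),'z',np.percentile(b[:,2],[2,99]))
    t=[(y,b[(b[:,1]>y)&(b[:,1]<y+.02),2].max(),b[(b[:,1]>y)&(b[:,1]<y+.02),2].min()) for y in np.arange(-.04,.1,.02) if ((b[:,1]>y)&(b[:,1]<y+.02)).any()]; print(np.array(t))
```

```text
peg 917 xmin [0.5295 0.5303] top z 0.14634865849683387
0.528 130 y 0.01887510822733796 0.028020358639679898 mid 0.02344773343350893
0.533 204 y 0.018476477094395326 0.028709910029096362 mid 0.023593193561745843
0.538 196 y 0.018758833714355733 0.029114478410133034 mid 0.023936656062244384
0.543 195 y 0.02036653399694602 0.02977010261665204 mid 0.02506831830679903
0.548 190 y 0.019862202296397975 0.030634906007937165 mid 0.02524855415216757
0.553 2 y 0.02135340733172433 0.030465763218173916 mid 0.025909585274949125
arm 0.545 0.01611210027245241 0.03240813024980959 0.024260115261130998
arm 0.555 0.017040559448236004 0.03301137302219847 0.025025966235217238
arm 0.5650000000000001 0.021076378946881674 0.0342383969683838 0.027657387957632736
arm 0.5750000000000001 0.022348353847350056 0.0354349661316464 0.028891659989498227
arm 0.5850000000000001 0.023500601469314125 0.03600006007553653 0.029750330772425327
top edge z=a*y+b -0.0011602564423352643 z at y=.02 0.16232106390410272 x=ay+b [-0.1096  0.5007]
scene 485 ymax [0.1006 0.103 ] z [0.1224 0.163 ]
[[-0.04    0.1697  0.1314]
 [-0.02    0.1629  0.1442]
 [ 0.      0.1608  0.1218]
 [ 0.02    0.1634  0.1213]
 [ 0.04    0.1619  0.1205]
 [ 0.06    0.1631  0.1206]
 [ 0.08    0.1619  0.1209]
 [ 0.1     0.161   0.1247]]
```

>>> {"fn": "step_arm", "kwargs": {
  "deltas": [
    [-1,0.001,-0.002,0,0],
    [-1,0.001,-0.002,0.012,0],
    [-1,0.001,-0.002,0.024,0],
    [-1,0.001,-0.002,0.036,0],
    [-1,0.001,-0.002,0.048,0],
    [-1,0.001,-0.002,0.055,0],
    [-1,0.001,-0.002,0.055,0]
  ],
  "newtons": 45
}}

```text
time_s: 15.52
tool_pos: [0.5587, -0.033, 0.1024]
tool_rot: [170.1, 90.0, 176.4]
force: [-0.5, -0.1, -1.3]
grip_width: 0.0093
```

Wrist forces stayed low (about 1.5 N), so the eye is on the peg. I'll continue inward.

>>> {"fn": "step_arm", "kwargs": {
  "deltas": [
    [-1,0,0,0.012,0],
    [-1,0,0,0.024,0],
    [-1,0,0,0.036,0],
    [-1,0,0,0.045,0],
    [-1,0,0,0.045,0],
    [-1,0,0,0.045,0]
  ]
}}

```text
time_s: 16.27
tool_pos: [0.6028, -0.0282, 0.1024]
tool_rot: [-175.4, 90.0, -169.1]
force: [-0.2, 0.1, -0.8]
grip_width: 0.0096
```

Run:
```python
from h import *
np.set_printoptions(precision=4,suppress=True)
s=monitor.get_obs(); print(s['tool_pos'],s['force'])
im,d,m,W=grab('wrist'); cv2.imwrite('pics/c.png',im[:,:,::-1])
a,_,_,_=grab('scene'); cv2.imwrite('pics/c.png',np.hstack([cv2.resize(im[60:320,180:510,::-1],(400,315)),cv2.resize(a[185:280,200:320,::-1],(398,315),interpolation=cv2.INTER_CUBIC)]))
```

```text
[ 0.6028 -0.0282  0.1024] [-0.2474  0.0707 -0.8437]
```

View pics/c.png

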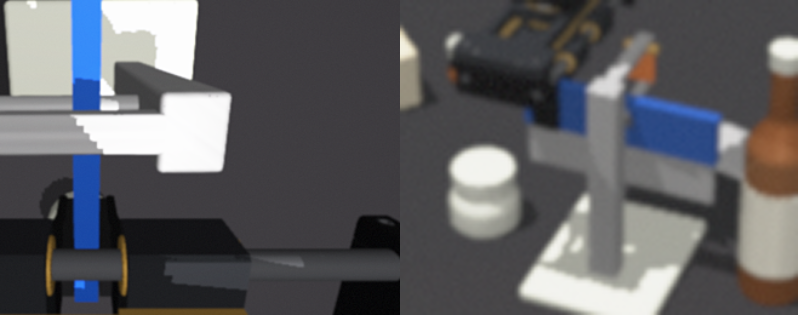

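The plate is on the peg between the flap and the column (left crop ~85,100), and the orange flap hangs shut outboard of it (right crop ~645,65). I'll lower it onto the peg and release.

>>> {"fn": "step_arm", "kwargs": {
  "deltas": [
    [-1,0.003,0,0,0],
    [-1,0.006,0,0,0],
    [-1,0.006,0,0,0],
    [-1,0.006,0,0,0]
  ]
}}

```text
time_s: 16.88
tool_pos: [0.603, -0.0281, 0.0966]
tool_rot: [-75.5, 90.0, -69.2]
force: [-0.5, -0.1, -0.0]
grip_width: 0.0095
```

>>> {"fn": "step_arm", "kwargs": {
  "deltas": [
    [-0.6,0,0,0,0],
    [-0.4,0,0,0,0],
    [-0.2,0,0,0,0],
    [0,0,0,0,0],
    [0.2,0,0,0,0],
    [0.2,0,0,0,0],
    [0.2,0,0,0,0],
    [0.2,-0.03,0,0,0],
    [0.2,-0.07,0,0,0],
    [0.2,-0.12,0,0,0],
    [0.2,-0.15,0,0,0],
    [0.2,-0.15,0,0,0]
  ]
}}

```text
time_s: 18.38
tool_pos: [0.6048, -0.0281, 0.2498]
tool_rot: [-7.6, 89.7, -1.3]
force: [0.3, -0.3, -0.1]
grip_width: 0.0516
```

Run:
```python
from h import *
np.set_printoptions(precision=4,suppress=True)
s=monitor.get_obs(); print(s['tool_pos'],s['force'],s['grip_width'])
ims=[]
for n in ('side','scene','wrist'):
    im,d,m,W=grab(n); ims.append(im)
    h=cv2.cvtColor(im,cv2.COLOR_RGB2HSV)
    for nm,hs,z in (('blue',((100,120,40),(125,255,255)),(.1,.19)),('flap',((5,150,80),(18,255,255)),(.13,.19)),('ball',((0,150,90),(6,255,255)),(.085,.12))):
        with np.errstate(invalid='ignore'):
            c=(.5065,-.3018) if nm=='ball' else (.58,.03)
            k=(cv2.inRange(h,np.array(hs[0]),np.array(hs[1]))>0)&(W[...,2]>z[0])&(W[...,2]<z[1])&(np.hypot(W[...,0]-c[0],W[...,1]-c[1])<.1)
        if k.sum()>5:
            p=W[k]; print(n,nm,k.sum(),'med',np.median(p,0),'lo',np.percentile(p,2,axis=0),'hi',np.percentile(p,98,axis=0))
            if nm=='blue' : print('   x=ay+b',np.polyfit(p[:,1],p[:,0],1), cv2.minAreaRect((p[:,:2]*1000).astype(np.float32)))
cv2.imwrite('pics/d.png',np.hstack([cv2.resize(ims[0][130:250,210:330,::-1],(400,400),interpolation=cv2.INTER_CUBIC),cv2.resize(ims[1][180:300,200:320,::-1],(400,400),interpolation=cv2.INTER_CUBIC)]))
```

```text
[ 0.6048 -0.0281  0.2498] [ 0.299  -0.2775 -0.1239] 0.051615189154327584
side blue 488 med [0.5966 0.0016 0.1377] lo [ 0.583  -0.0491  0.1128] hi [0.6095 0.1074 0.1546]
   x=ay+b [-0.1124  0.5973] ((589.1708374023438, 29.19644546508789), (31.45598030090332, 164.9646453857422), 5.990938186645508)
side flap 64 med [0.5531 0.0292 0.1572] lo [0.5494 0.013  0.1308] hi [0.5762 0.1295 0.1752]
side ball 18 med [ 0.5059 -0.3037  0.1068] lo [ 0.5017 -0.3077  0.1047] hi [ 0.5113 -0.2968  0.1098]
scene blue 644 med [0.6008 0.0507 0.1367] lo [ 0.5906 -0.0461  0.1139] hi [0.613  0.1069 0.1537]
   x=ay+b [-0.1133  0.606 ] ((599.3922119140625, 30.143630981445312), (17.180496215820312, 159.6368408203125), 6.614187717437744)
scene flap 26 med [0.5562 0.0285 0.1607] lo [0.5528 0.021  0.1527] hi [0.5597 0.0346 0.1703]
scene ball 6 med [ 0.5117 -0.3019  0.1053] lo [ 0.5081 -0.3082  0.1038] hi [ 0.5139 -0.297   0.107 ]
wrist blue 693 med [0.5974 0.0175 0.1537] lo [ 0.5905 -0.0175  0.1522] hi [0.6057 0.1001 0.155 ]
   x=ay+b [-0.0947  0.6   ] ((595.2843017578125, 44.708011627197266), (9.670516014099121, 130.32720947265625), 6.147546291351318)
wrist flap 160 med [0.5707 0.1281 0.1398] lo [0.5541 0.0315 0.1307] hi [0.5809 0.1298 0.1799]
```

View pics/d.png

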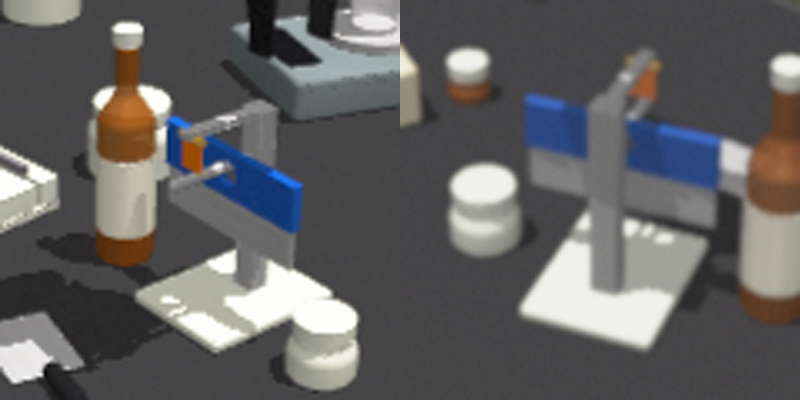

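The scraper hangs free at (0.598, 0.03), about 68 mm in from the tip, and its top edge is at 0.153 m, so the eye is at 0.133 m. The flap is shut in front of it, the toggle is upright and the gripper is clear. I'll hand in the job now.

```bash
python3 -c "
from cell import env
print(env.sign_off())"
```

```text
the job is handed in; nothing more can be done
None
```

The mill's toggle is at off, and the large blue scraper hangs by its eye on the peg behind the shut flap. I handed the job in at about 18.5 s of the 61 s allowed; the sign-off reports no verdict.

**How it went:**
- **Toggle:** I closed the jaws on the lever, centred over the pivot, to bring it upright. The first close missed because the cameras showed the fingertips about 38 mm further back than the stated tool geometry. I allowed for that offset and the second close worked.
- **Scraper:** I gripped it 58 mm from the eye, lifted it from the rack, slid it 100 mm along the peg axis past the flap, lowered it and let go.

**Last checks:**
- **Toggle:** The ball is about 0.5 mm off upright, roughly 0.01 rad. That was measured just after setting it, and the later readings do not show it moving away from upright.
- **Scraper:** The eye is about 68 mm in from the tip and 7 mm below the peg's axis, and the scraper hangs level.
- **Flap:** It hangs shut in front of the scraper, judged from its position in the pictures rather than a measured angle.
- **Gripper:** It is well clear and the wrist force is near zero.
- **Bottle and jar by the stand:** They look undisturbed in the final picture. I did not re-measure them or the other objects.

The only disagreement was 3–4 mm between the scene and side cameras. I aligned the scraper to the peg using the wrist camera instead.

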